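Open the stopper box for the tasting, clear of the glass behind it

TASK

Open the wooden stopper box so that its lid stays open by itself. A tumbler has been left standing just behind the box in the lid's way: with the fingers, gently slide it along the table out of the lid's swing, upright and without lifting it; then hook a fingertip under the brass tab at the lid's front edge and swing the lid up and over past its balance point, not flinging it, until it leans back on its stop, and let go. Grip nothing, keep the lid off the tumbler and leave the other things where they are.

Things in the scene. Friction and masses are not known exactly. Their poses are not given: they have to be found in the camera images.
- stopper_box: Lidded brown wooden box fixed to the table, front (one brass tab on the lid) to the robot's left, back (two brass hinges) to its right. Its +x runs from front to back, z up. Origin on the table: front wall's outer face at x = -53 mm, back wall's at +62, end walls' at y = +-85; walls 62 mm high, 8 thick; 83 mm high with the lid shut.
- stopper_box_lid (a joint): Lid angle: 0 shut, grows as it opens, 1.83 rad on its stop, leaning back. About 0.16 kg; the tab takes 1 to 2 N to lift. It falls shut below about 1.1 rad, may stay anywhere at 1.1 to 1.65 (slight friction), and beyond sinks onto the stop by itself. Plate 119 x 178 x 9 mm, underside at z = 74 mm when shut, a rim 11 mm deep under it; it stands 6 mm proud of the box's front.
- lid_hinge (a point): Middle of the lid's hinge line, which runs along the box's y at box x = +65 mm, z = 63 mm. The lid turns about it. Open on its stop, the lid reaches back to box x = +85 mm at z = 63 mm, +93 mm at z = 93 mm and +116 mm at its upper end (z = 178 mm).
- lid_lip (a point): Point under the middle of the lid's brass finger tab; moves with the lid. The tab is 28 mm long (along the box's y), 6 mm thick and stands out 10 mm from the lid's front edge (box x = -59 to -69 mm), its underside 76 mm above the table when shut; the point is then 129 mm in front of the hinge line and 13 mm above it.
- glass: Clear stemless tumbler standing 10 to 20 mm behind the box's back wall: 91 mm high, foot 43 mm across, widest (67 mm) at 48 mm up, rim 56 mm; 0.11 kg, friction about 0.6. Origin under its foot. Pushed higher than 35 mm it may tip. It is out of the lid's swing when its axis is over 125 mm to either side (y) of the box's middle, or over 135 mm behind (x) its origin.
- near_flute: Champagne flute, 63 mm across and 205 mm high, standing about 190 mm behind the box's back wall, a little farther from the robot than the tumbler; a bystander. Origin under its foot.
- near_stopper: Turned wooden bottle stopper standing on its head on the table in front of the box, 33 mm across, 46 mm high; a bystander. Origin under its middle.
- near_cork: Pulled wine cork lying in front of the box, 24 by 44 by 24 mm; a bystander. Origin under its middle.
- near_corkscrew: Waiter's corkscrew lying beside the end of the box farther from the robot, 172 mm long (its y), 13 mm high; a bystander. Origin under its middle.
- in_stopper_a: Bottle stopper standing inside the box, 33 mm across, 46 mm high; stays there.
- in_stopper_b: Second bottle stopper standing inside the box, same size; stays there.
- in_cork: Cork lying inside the box, 24 by 44 by 24 mm; stays there.
Mind the look-alikes: they are no part of the job. Leave any orange or purple look-alike of the glass alone.

How it is judged:
By the outcome, as a careful person would: the job done as asked, in the order asked, and still so for the second after the job is handed in, with the robot touching nothing.
It also fails if it takes over 64 s, if anything falls off the work surface, if the arm or the gripper's body presses on something with over 40 N, if the wrist force passes 120 N, or if a joint passes its speed limit or range.

ROBOT

A 7-joint arm with a two-finger parallel gripper is mounted at the origin on the work surface; the furniture and walls round the work are solid. World frame = base frame: x ahead of the robot, y to its left, z up, the work surface at z = 0. Lengths are in m, angles in rad, forces in N, time in s.
With the tool pointing down it reaches from about 0.4 to 0.85 m from the base axis. Payload 4.4 kg.
Tool frame: the origin (TCP) lies between the finger pads; the fingertips stand 22 mm ahead of it and the grasp point (between the pads) lies 3 mm ahead of it; z points along the fingers, y is the line along which they close (so a half turn about z gives the same grasp; the last joint's range is limited). The gripper opens to 94 mm and grips with 3 to 60 N. Pads are 16 mm wide; open, the fingers measure 119 mm over their backs; the gripper's body (75 mm by 177 mm) begins 78 mm behind the grasp point.
Start: joints at [-1.197, 0.628, 0.038, 1.517, -0.027, 0.996, -0.02], TCP at [0.277, 0.588, 0.227] pointing down, gripper open.
Joint ranges: [-3.06, 3.06], [-0.37, 2.12], [-1.25, 1.32], [0.18, 2.47], [-1.1, 4.24], [0.23, 1.98], [-2.94, 2.94]. Speed limits (rad/s): [2.57, 2.57, 3.14, 3.14, 3.14, 3.14, 3.14].

INTERFACE

Orientations are given as a rotation vector (axis times angle).
In Python, from station import * gives the robot as it stands.
- The arm moves only by the shell command python3 -m handwheel 'ROWS' [OPENING]. ROWS is text: rows parted by semicolons, each of 6 numbers parted by spaces: the shift along the tool's x, y, z scaled (see below), then the turn, a rotation vector about the tool's x, y, z scaled (see below). In form: x y z rx ry rz; .... A call has exactly 5 rows; each row shifts and turns the commanded pose from where the row before left it, along the tool's axes as they then stand; what a row does not reach is not made up. The controller multiplies each number of a shift by 0.25 m and each number of a turn by 45 degrees. A row lasts 1/8 s, in which the tool goes at most 62.5 mm and 10.7 degrees, less where a joint would pass 70% of its speed; a pose out of reach is approached as far as the arm can. A call with a number of a shift or a turn outside -1 to 1 is refused whole. A call with a gripper value outside its range is refused whole. OPENING is the closure, from 0 (fully open) to 1 (shut), set as the call begins (- or left out, the last holds). The fingers move at their own pace and stop on an object; the grip force is fixed at half the most. Time passes only in rows, so rows that do not move let the fingers close, or fill a call up. It gives the time, the measured TCP pose, the force, the opening and the grip force at its end, in the units of the state.
- get_state(): the state, without advancing time (a new reading comes with each control period).
- get_image(name): name is "side" or "top"; returns a dict with "color" (480x640x3 uint8, red, green, blue), "mtx" (3x3 intrinsics, pixels), "R" (3x3) and "t" (3): a world point X has camera coordinates R X + t. Camera axes: x right, y down, z forward; pixel columns grow to the right and rows downward; lengths in m; the calibration is good to about 2 mm. A picture is of the moment at which its call begins. There is no depth.
- sign_off(): hands the job in; it is judged then, once.
The state is a dict: "time": time; "qpos": joint angles; "qvel": joint speeds; "joint_efforts": joint torques, N m; "tool_pos": TCP position; "tool_rot": TCP orientation; "ft_force": force on the tool from outside, world axes, zero at the start; "torque": the same for the moment, N m; "opening": opening from 0.0 (shut) to 1.0 (fully open); "finger_force": force on a finger pad.
Only numpy, scipy, OpenCV 4.12 (cv2) and the standard library are available. Lean on these libraries where they do the work, as an engineer would, in place of code of your own. Each camera call takes 0.05 s, during which the arm holds its last target. There are 200 camera calls.

## Working session

There is one attempt and no reset: what is moved stays moved. The work goes in short steps, Python scripts to look and compute and a shell command to move; the robot and the scene stay as the last step left them, time stands still between calls to the robot, and variables do not carry over. Pictures are saved under pics/ and viewed, at most 10 in all, crops included, and the job is handed in when it is done.

```bash
mkdir -p pics; python3 - <<'E'
from station import *
import cv2
for n in("top","side"):
    d=get_image(n); cv2.imwrite(f"pics/{n}0.png",d["color"][:,:,::-1])
    print(n,d["mtx"].round(1).tolist(),d["R"].round(3).tolist(),d["t"].round(3).tolist())
s=get_state();print(s["time"],s["tool_pos"],s["tool_rot"],s["opening"])
E
```

```text
top [[607.4, 0.0, 312.9], [0.0, 607.4, 247.0], [0.0, 0.0, 1.0]] [[-0.002, -1.0, -0.016], [-0.993, 0.004, -0.115], [0.115, 0.016, -0.993]] [0.11, 0.525, 1.02]
side [[624.4, 0.0, 320.8], [0.0, 624.4, 243.5], [0.0, 0.0, 1.0]] [[-1.0, -0.015, 0.013], [-0.017, 0.373, -0.928], [0.009, -0.928, -0.373]] [0.537, 0.037, 1.471]
0.1 [0.27647662 0.58768007 0.2266694 ] [-6.85125575e-01 -3.06563646e+00  2.51510449e-03] 1.002970459281229
```

View pics/top0.png

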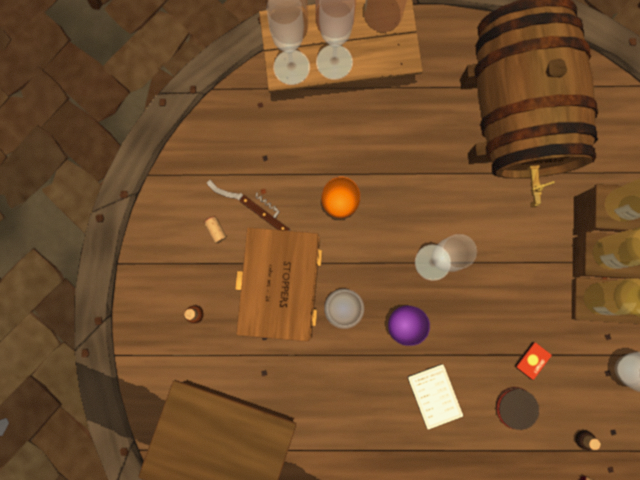

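View pics/side0.png

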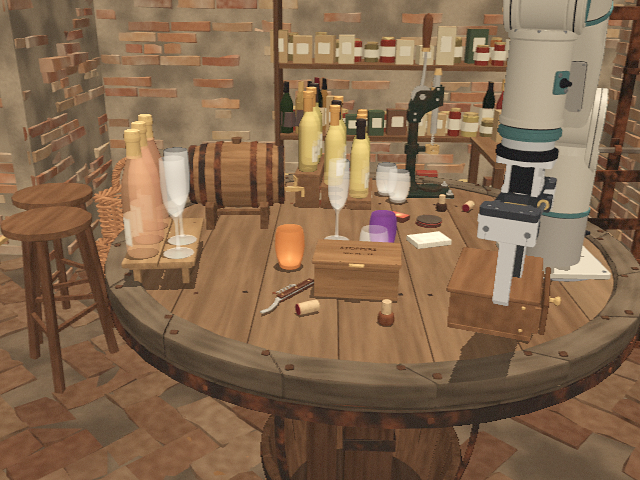

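The top view shows the box lid with corners near (247,229), (318,234), (310,340) and (238,335), and its tab at (239,281). The tumbler is at (345,309), the purple look-alike at (408,326), the orange one at (340,198) and the flute foot at (433,262). The side view shows the tab at (357,265) and the tumbler behind the box at (375,235). Next I'll fit poses and check them with an overlay.

```bash
cat > h.py <<'E'
from station import *
import numpy as np, cv2
from scipy.spatial.transform import Rotation as Ro
def proj(d,P):
    c=np.atleast_2d(P)@d["R"].T+d["t"]; p=c@d["mtx"].T; return p[:,:2]/p[:,2:]
def onz(d,uv,z):
    r=d["R"].T@np.linalg.solve(d["mtx"],[*uv,1]); C=-d["R"].T@d["t"]; return C+r*(z-C[2])/r[2]
def tri(a,ua,b,ub):
    A=[];y=[]
    for d,uv in((a,ua),(b,ub)):
        r=d["R"].T@np.linalg.solve(d["mtx"],[*uv,1]);r/=np.linalg.norm(r);M=np.eye(3)-np.outer(r,r)
        A.append(M);y.append(M@(-d["R"].T@d["t"]))
    return np.linalg.lstsq(np.vstack(A),np.hstack(y),rcond=None)[0]
def circ(x,y,z,r):
    t=np.linspace(0,2*np.pi,40); return np.c_[x+r*np.cos(t),y+r*np.sin(t),0*t+z]
E
cat > fit.py <<'E'
from h import *
T=get_image("top");S=get_image("side")
print("tab tri",tri(T,(239,281),S,(357,265)).round(3))
c=np.array([onz(T,p,.083)[:2] for p in((247,229),(318,234),(310,340),(238,335))])
print(c.round(3).tolist())
# lid rect in box: x -59..60 ; order: front-far, back-far, back-near, front-near
m=np.array([(-.059,.089),(.06,.089),(.06,-.089),(-.059,-.089)])
a=m-m.mean(0);b=c-c.mean(0)
yaw=np.arctan2((a[:,0]*b[:,1]-a[:,1]*b[:,0]).sum(),(a*b).sum())
R=np.array([[np.cos(yaw),-np.sin(yaw)],[np.sin(yaw),np.cos(yaw)]]);o=c.mean(0)-R@m.mean(0)
print("box",o.round(4),np.degrees(yaw).round(2),"res",(c-(m@R.T+o)).round(3).tolist())
g=onz(T,(345,309),.07)[:2];G={"g":g,"purple":onz(T,(408,326),.07)[:2],"orange":onz(T,(340,198),.07)[:2],"flute":onz(T,(433,262),0)[:2]}
for k,v in G.items(): print(k,v.round(3),"box",(R.T@(v-o)).round(3))
def w(p): p=np.array(p,float); return np.c_[p[:,:2]@R.T+o,p[:,2]]
out=[]
for d,(u0,v0,u1,v1) in((T,(190,170,490,370)),(S,(250,200,450,333))):
    k=800/(u1-u0) if 0 else 2.6 if d is T else 3.9
    im=cv2.resize(d["color"][v0:v1,u0:u1,::-1],None,fx=k,fy=k)
    def line(P,col): cv2.polylines(im,[((proj(d,P)-[u0,v0]+.5)*k).astype(int)],False,col,1)
    L=[(-.059,.089),(.06,.089),(.06,-.089),(-.059,-.089),(-.059,.089)]
    line(w([(*q,.083) for q in L]),(0,255,0)); line(w([(*q,.0) for q in[(-.053,.085),(-.053,-.085)]]),(0,255,0))
    line(w([(-.059,.014,.079),(-.069,.014,.079),(-.069,-.014,.079),(-.059,-.014,.079)]),(255,255,0))
    for z,r in((.091,.028),(.048,.0335),(0,.0215)): line(circ(*g,z,r),(255,0,255))
    out.append(im[:,:780])
wd=min(i.shape[1] for i in out)
im=np.vstack([cv2.resize(i,(560,int(i.shape[0]*560/i.shape[1]))) for i in out])[:1200]
im=cv2.resize(im,None,fx=.8,fy=.8)
print(im.shape);cv2.imwrite("pics/fit.png",im)
E
python3 fit.py
```

```text
tab tri [0.463 0.229 0.078]
[[0.549, 0.216], [0.541, 0.099], [0.368, 0.112], [0.376, 0.229]]
box [0.4584 0.1646] -94.27 res [[-0.002, -0.001], [-0.002, 0.001], [0.003, 0.001], [0.002, -0.001]]
g [0.418 0.055] box [ 0.112 -0.033]
purple [ 0.39  -0.048] box [ 0.217 -0.053]
orange [0.603 0.062] box [0.092 0.152]
flute [ 0.501 -0.104] box [0.265 0.063]
(596, 448, 3)
```

View pics/fit.png

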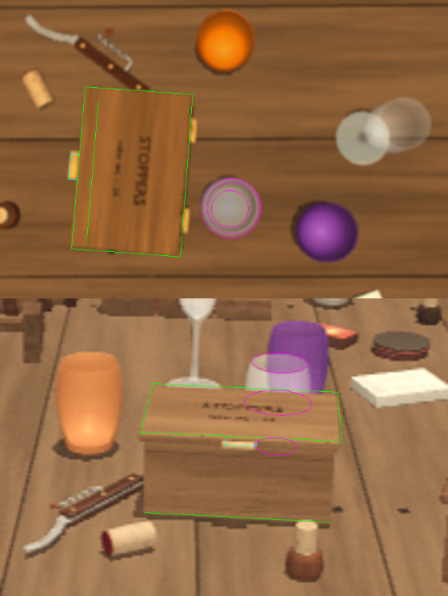

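The overlay fits in both views: box origin (0.458, 0.165) with yaw -94.3°, tumbler (0.418, 0.055). I'll push the tumbler toward the robot with the closed, tilted fingertip, low on the glass. First I need a calculator for the rows.

```bash
cat > plan.py <<'E'
# plan.py px py pz  zx zy zz  yx yy yz : units of turn, then of shift (in turned frame) to get there
from h import *
import sys
def show(p,z,y):
    s=get_state(); A=Ro.from_rotvec(s["tool_rot"]); z=np.array(z,float);z/=np.linalg.norm(z)
    y=np.array(y,float);y-=z*(y@z);y/=np.linalg.norm(y)
    B=Ro.from_matrix(np.c_[np.cross(y,z),y,z]); r=(A.inv()*B).as_rotvec()
    sh=B.inv().apply(np.array(p)-s["tool_pos"])
    print("at",s["time"],s["tool_pos"].round(4),"z",A.as_matrix()[:,2].round(3),"y",A.as_matrix()[:,1].round(3),"F",s["ft_force"].round(1))
    print("turn units",(r/np.radians(45)).round(3),"shift units",(sh/.25).round(3))
v=list(map(float,sys.argv[1:]));show(v[:3],v[3:6],v[6:9])
E
python3 plan.py .49 .055 .227 -.342 0 -.94 0 1 0
```

```text
at 0.2 [0.2766 0.5878 0.2269] z [-0.    -0.001 -1.   ] y [ 0.426  0.905 -0.001] F [-0.3  0.  -0.3]
turn units [ 0.096  0.437 -0.554] shift units [-0.802 -2.131 -0.292]
```

```bash
python3 -m handwheel '0 0 0 .024 .109 -.139; 0 0 0 .024 .109 -.139; 0 0 0 .024 .109 -.139; 0 0 0 .024 .109 -.139; 0 0 0 0 0 0' 1
python3 -m handwheel '-.07 -.19 -.03 0 0 0; -.07 -.19 -.03 0 0 0; -.07 -.19 -.03 0 0 0; -.07 -.19 -.03 0 0 0; -.07 -.19 -.03 0 0 0'
python3 -m handwheel '-.07 -.19 -.03 0 0 0; -.07 -.19 -.03 0 0 0; -.07 -.19 -.03 0 0 0; -.07 -.19 -.03 0 0 0; -.07 -.19 -.03 0 0 0'
python3 -m handwheel '-.07 -.19 0 0 0 0; 0 0 0 0 0 0; 0 0 0 0 0 0; 0 0 0 0 0 0; 0 0 0 0 0 0'
python3 plan.py .49 .055 .10 -.342 0 -.94 0 1 0
```

```text
time: 0.82
tool_pos: [0.2792, 0.5872, 0.2259]
tool_rot: [-0.005, -2.794, 0.0]
ft_force: [-0.2, 0.7, -1.1]
opening: 0.506
finger_force: 0.0
time: 1.45
tool_pos: [0.3717, 0.3497, 0.233]
tool_rot: [0.001, -2.796, -0.001]
ft_force: [0.8, -0.0, 0.2]
opening: 0.009
finger_force: 0.0
time: 2.08
tool_pos: [0.4674, 0.1127, 0.2382]
tool_rot: [0.001, -2.796, -0.0]
ft_force: [1.1, -0.3, 0.2]
opening: 0.01
finger_force: 0.0
time: 2.7
tool_pos: [0.4835, 0.0672, 0.2319]
tool_rot: [0.005, -2.794, -0.002]
ft_force: [0.1, -0.2, -0.1]
opening: 0.005
finger_force: 0.0
at 2.7 [0.4835 0.0672 0.2319] z [-0.341  0.001 -0.94 ] y [-0.003  1.     0.002] F [ 0.1 -0.2 -0.1]
turn units [0.001 0.002 0.005] shift units [-0.205 -0.049  0.487]
```

```bash
python3 -m handwheel '-.041 -.01 .097 0 0 0; -.041 -.01 .097 0 0 0; -.041 -.01 .097 0 0 0; -.041 -.01 .097 0 0 0; -.041 -.01 .097 0 0 0'
python3 -m handwheel '-.03 0 .08 0 0 0; -.03 0 .08 0 0 0; -.03 0 .08 0 0 0; 0 0 0 0 0 0; 0 0 0 0 0 0'
python3 plan.py .49 .055 .034 -.342 0 -.94 0 1 0
python3 -c "
from h import *
S=get_image('side');T=get_image('top')
a=cv2.resize(S['color'][180:330,230:450,::-1],None,fx=2.5,fy=2.5);b=cv2.resize(T['color'][170:390,190:490,::-1],(550,403))[:225+178]
im=np.vstack([a,b]);im=cv2.resize(im,None,fx=.75,fy=.75);print(im.shape);cv2.imwrite('pics/a.png',im)"
```

```text
time: 3.32
tool_pos: [0.4908, 0.0542, 0.0994]
tool_rot: [0.003, -2.794, -0.002]
ft_force: [0.3, 0.4, -0.5]
opening: 0.007
finger_force: 0.0
time: 3.95
tool_pos: [0.4917, 0.0539, 0.0365]
tool_rot: [0.002, -2.794, -0.002]
ft_force: [-0.1, -0.1, -0.0]
opening: 0.005
finger_force: 0.0
at 3.95 [0.4917 0.0539 0.0365] z [-0.34   0.001 -0.94 ] y [-0.001  1.     0.001] F [-0.1 -0.1 -0. ]
turn units [0.001 0.002 0.002] shift units [0.003 0.005 0.012]
(584, 412, 3)
```

View pics/a.png

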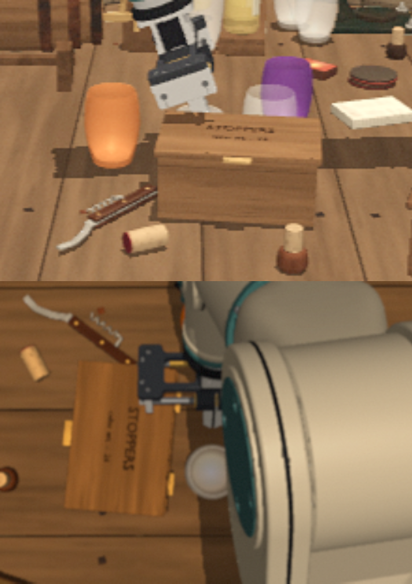

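The fingertip is down behind the tumbler on its far side, and everything is clear. I'll push slowly toward the robot.

```bash
for i in 1 2; do python3 -m handwheel '.028 0 .0102 0 0 0; .028 0 .0102 0 0 0; .028 0 .0102 0 0 0; .028 0 .0102 0 0 0; .028 0 .0102 0 0 0' | egrep 'pos|ft'; done
python3 -c "
from h import *
S=get_image('side');T=get_image('top')
a=cv2.resize(S['color'][180:330,230:450,::-1],None,fx=2.5,fy=2.5);b=cv2.resize(T['color'][170:390,190:490,::-1],(550,403))
im=np.vstack([a,b]);im=cv2.resize(im,None,fx=.75,fy=.75);cv2.imwrite('pics/b.png',im)"
```

```text
tool_pos: [0.454, 0.0537, 0.0361]
ft_force: [1.4, 0.4, 0.7]
tool_pos: [0.4164, 0.0536, 0.036]
ft_force: [-0.6, 0.2, -0.6]
```

View pics/b.png

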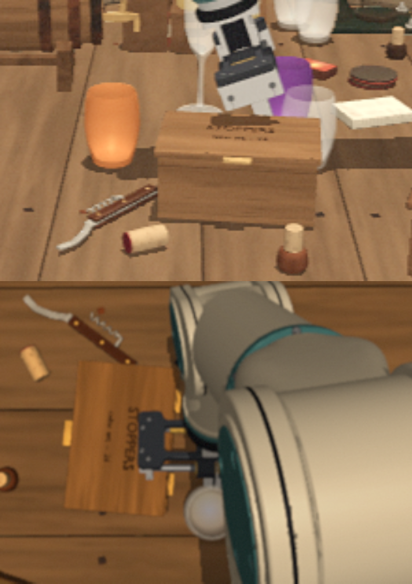

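The tumbler is upright and sliding, now at about (341,338) in the top view. I'll continue.

```bash
for i in 1; do python3 -m handwheel '.028 0 .0102 0 0 0; .028 0 .0102 0 0 0; .028 0 .0102 0 0 0; .028 0 .0102 0 0 0; .028 0 .0102 0 0 0' | egrep 'pos|ft'; done
python3 -m handwheel '.028 0 .0102 0 0 0; .028 0 .0102 0 0 0; .028 0 .0102 0 0 0; .02 0 .0073 0 0 0; .01 0 .0036 0 0 0' | egrep 'pos|rot|ft|time'
python3 -c "
from h import *
S=get_image('side');T=get_image('top')
a=cv2.resize(S['color'][180:330,230:450,::-1],None,fx=2.5,fy=2.5);b=cv2.resize(T['color'][190:410,190:490,::-1],(550,403))
im=np.vstack([a,b]);im=cv2.resize(im,None,fx=.75,fy=.75);cv2.imwrite('pics/c.png',im)"
```

```text
tool_pos: [0.3791, 0.0536, 0.036]
ft_force: [0.7, -0.5, -0.6]
time: 6.65
tool_pos: [0.349, 0.0535, 0.0359]
tool_rot: [0.002, -2.794, -0.002]
ft_force: [-0.5, 0.1, 0.3]
```

View pics/c.png

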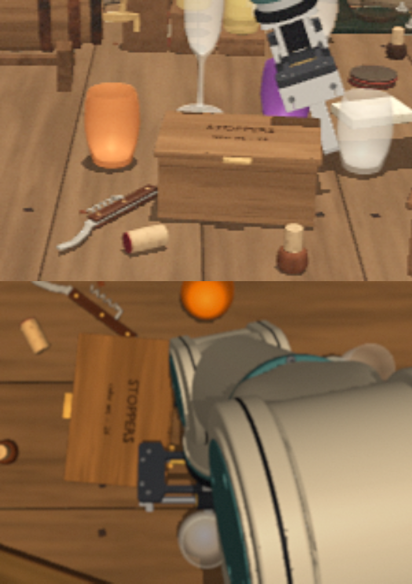

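```bash
python3 - <<'E'
from h import *
S=get_image('side');T=get_image('top')
a=np.radians(-94.27);R=np.array([[np.cos(a),-np.sin(a)],[np.sin(a),np.cos(a)]]);o=np.array([.4584,.1646])
for n,p in (("top",onz(T,(337,379),.07)),("sidefoot",onz(S,(423.6,271),0)-[0,.02,0]),("tri rim",tri(T,(337,379),S,(425,246)))): print(n,p.round(3),"box",(R.T@(p[:2]-o)).round(3))
E
python3 plan.py .50 .0535 .28 -.342 0 -.94 0 1 0
```

```text
top [0.304 0.069 0.07 ] box [ 0.107 -0.146]
sidefoot [0.305 0.06  0.   ] box [ 0.116 -0.145]
tri rim [0.304 0.068 0.056] box [ 0.107 -0.147]
at 6.85 [0.3493 0.0535 0.0359] z [-0.341  0.001 -0.94 ] y [-0.001  1.     0.001] F [ 0.7 -0.6  0.4]
turn units [0.001 0.001 0.002] shift units [-0.233 -0.    -1.124]
```

Tumbler placed: box y is about -0.146, so it is out of the swing. Now I'll retreat, lift, and reorient for the tab.

```bash
python3 -m handwheel '-.03 0 -.011 0 0 0; -.06 0 -.022 0 0 0; -.06 0 -.022 0 0 0; 0 0 -.2 0 0 0; 0 0 -.2 0 0 0' | egrep 'pos|ft'
python3 -m handwheel '0 0 -.22 0 0 0; 0 0 -.22 0 0 0; 0 0 -.2 0 0 0; 0 0 -.1 0 0 0; 0 0 0 0 0 0' | egrep 'pos|ft'
python3 -c "
from h import *
print(get_state()['qpos'].round(2))"
for s in "" -; do python3 plan.py .47 .33 .2 -.061 -.817 -.574 ${s}.9972 ${s:+}$([ -z "$s" ] && echo -.0745 || echo .0745) 0; done
```

```text
tool_pos: [0.424, 0.0534, 0.131]
ft_force: [0.4, 0.3, -0.1]
tool_pos: [0.4879, 0.0534, 0.3051]
ft_force: [0.0, -0.4, -0.1]
[-0.06  0.51 -0.11  1.56 -0.    1.41  1.4 ]
at 8.1 [0.4879 0.0534 0.3051] z [-0.337  0.001 -0.941] y [-0.001  1.     0.002] F [ 0.  -0.4 -0.1]
turn units [ 0.674 -1.25   2.114] shift units [ 0.975 -0.154 -0.658]
at 8.1 [0.4879 0.0534 0.3051] z [-0.337  0.001 -0.941] y [-0.001  1.     0.002] F [ 0.  -0.4 -0.1]
turn units [ 1.172  0.632 -1.533] shift units [-0.975  0.154 -0.658]
```

```bash
for i in 1 2; do python3 -m handwheel '0 0 0 .117 .063 -.153; 0 0 0 .117 .063 -.153; 0 0 0 .117 .063 -.153; 0 0 0 .117 .063 -.153; 0 0 0 .117 .063 -.153' | egrep 'pos|ft|rot'; done
python3 -m handwheel '0 0 0 0 0 0; 0 0 0 0 0 0; 0 0 0 0 0 0; 0 0 0 0 0 0; 0 0 0 0 0 0' | egrep 'pos|time'
python3 -c "
from h import *
print(get_state()['qpos'].round(2))"
python3 plan.py .47 .33 .2 -.061 -.817 -.574 -.9972 .0745 0
```

```text
tool_pos: [0.4858, 0.0531, 0.3024]
tool_rot: [0.885, -2.374, 0.456]
ft_force: [-0.6, 0.2, 0.2]
tool_pos: [0.4858, 0.0532, 0.3024]
tool_rot: [1.576, -1.685, 0.814]
ft_force: [0.3, 0.4, 0.5]
time: 9.98
tool_pos: [0.4866, 0.053, 0.3041]
[-0.44  0.68 -0.32  1.69  0.76  1.67  2.01]
at 9.975 [0.4866 0.053  0.3041] z [-0.065 -0.816 -0.575] y [-0.997  0.078  0.002] F [-0.4  0.5 -0.3]
turn units [ 0.005  0.001 -0.   ] shift units [-0.972  0.149 -0.662]
```

```bash
python3 -m handwheel '-.139 .021 -.095 0 0 0; -.139 .021 -.095 0 0 0; -.139 .021 -.095 0 0 0; -.139 .021 -.095 0 0 0; -.139 .021 -.095 0 0 0' | egrep 'pos|ft'; 
python3 -m handwheel '-.139 .021 -.095 0 0 0; -.139 .021 -.095 0 0 0; 0 0 0 0 0 0; 0 0 0 0 0 0; 0 0 0 0 0 0' | egrep 'pos|ft'
python3 plan.py .467 .284 .0725 -.061 -.817 -.574 -.9972 .0745 0
```

```text
tool_pos: [0.4752, 0.2529, 0.2295]
ft_force: [0.4, -0.4, 1.2]
tool_pos: [0.4715, 0.3298, 0.2014]
ft_force: [0.1, -0.5, -0.4]
at 11.225 [0.4715 0.3298 0.2014] z [-0.065 -0.816 -0.574] y [-0.997  0.078  0.001] F [ 0.1 -0.5 -0.4]
turn units [ 0.005  0.    -0.002] shift units [-0.317  0.004  0.447]
```

```bash
python3 -m handwheel '-.08 0 .112 0 0 0; -.08 0 .112 0 0 0; -.08 0 .112 0 0 0; -.077 0 .112 0 0 0; 0 0 0 0 0 0' | egrep 'pos|ft'
python3 -m handwheel '0 0 0 0 0 0; 0 0 0 0 0 0; 0 0 0 0 0 0; 0 0 0 0 0 0; 0 0 0 0 0 0' | egrep 'pos|ft'
python3 plan.py .4647 .2485 .0721 -.061 -.817 -.574 -.9972 .0745 0
python3 -c "
from h import *
S=get_image('side');T=get_image('top')
a=cv2.resize(S['color'][190:340,260:480,::-1],None,fx=2.5,fy=2.5);b=cv2.resize(T['color'][190:410,130:430,::-1],(550,403))
im=np.vstack([a,b]);im=cv2.resize(im,None,fx=.75,fy=.75);cv2.imwrite('pics/d.png',im)"
```

```text
tool_pos: [0.4668, 0.2824, 0.0707]
ft_force: [-0.1, -0.1, 0.6]
tool_pos: [0.4668, 0.2852, 0.0714]
ft_force: [0.7, 0.3, -0.0]
at 12.475 [0.4668 0.2852 0.0714] z [-0.064 -0.816 -0.574] y [-0.997  0.077  0.002] F [ 0.7  0.3 -0. ]
turn units [0.004 0.001 0.001] shift units [ 0.087 -0.002  0.119]
```

View pics/d.png

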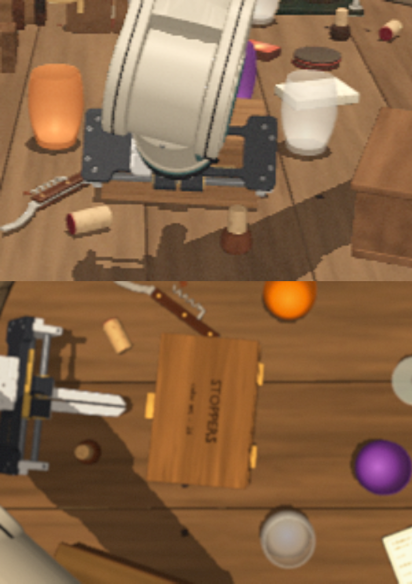

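The closed fingers are in front of the tab and level with it: tip at about (223,281) and tab at (238,281) in the full top image. The tumbler stands clear and upright. Next I'll check the tip geometry and compute the swing table.

```bash
cat > swing.py <<'E'
from h import *
T=get_image('top'); o=np.array([.4584,.1646,0]); bx=np.array([-.0745,-.9972,0])
s=get_state();A=Ro.from_rotvec(s["tool_rot"]).as_matrix()
tip=s["tool_pos"]+.022*A[:,2]; C=tip+.008*A[:,0]
print("C box",((C-o)@bx).round(4),C[2].round(4),"pred px",proj(T,C).round(1),"seen",((onz(T,(223.2,281),.066)-o)@bx).round(4))
t=np.radians(55);zt=np.array([np.sin(t),-np.cos(t)]);n=np.array([np.cos(t),np.sin(t)])
def Cof(th):
    rot=lambda p:np.array([.065+p[0]*np.cos(th)+p[1]*np.sin(th),.063-p[0]*np.sin(th)+p[1]*np.cos(th)])
    return rot((-.134,.013))+.0087*zt if th<np.radians(35) else rot((-.1265,.013))
pts=np.array([Cof(a) for a in np.arange(0,1.801,.1)])
print("C0",pts[0].round(4))
for a,p,d in zip(np.arange(0,1.8,.1),pts[1:],np.diff(pts,axis=0)): print(f"to {a+.1:.1f} C {p.round(3)} total units x {d@n/.25:.4f} z {d@zt/.25:.4f}  TCPz {(p-.008*n-.022*zt)[1]:.3f}")
E
python3 swing.py
```

```text
C box -0.0982 0.0651 pred px [[220.1 280.7]] seen -0.0928
C0 [-0.0619  0.071 ]
to 0.1 C [-0.06   0.084] total units x 0.0481 z -0.0241  TCPz 0.090
to 0.2 C [-0.057  0.097] total units x 0.0503 z -0.0192  TCPz 0.103
to 0.3 C [-0.052  0.11 ] total units x 0.0520 z -0.0141  TCPz 0.116
to 0.4 C [-0.046  0.122] total units x 0.0531 z -0.0088  TCPz 0.128
to 0.5 C [-0.039  0.134] total units x 0.0537 z -0.0035  TCPz 0.140
to 0.6 C [-0.031  0.144] total units x 0.0538 z 0.0019  TCPz 0.150
to 0.7 C [-0.023  0.154] total units x 0.0507 z 0.0024  TCPz 0.161
to 0.8 C [-0.014  0.163] total units x 0.0494 z 0.0122  TCPz 0.169
to 0.9 C [-0.003  0.17 ] total units x 0.0479 z 0.0170  TCPz 0.176
to 1.0 C [0.008 0.176] total units x 0.0460 z 0.0217  TCPz 0.183
to 1.1 C [0.019 0.182] total units x 0.0436 z 0.0262  TCPz 0.188
to 1.2 C [0.031 0.186] total units x 0.0407 z 0.0304  TCPz 0.192
to 1.3 C [0.044 0.188] total units x 0.0375 z 0.0343  TCPz 0.194
to 1.4 C [0.056 0.19 ] total units x 0.0339 z 0.0379  TCPz 0.196
to 1.5 C [0.069 0.19 ] total units x 0.0299 z 0.0411  TCPz 0.196
to 1.6 C [0.082 0.189] total units x 0.0257 z 0.0439  TCPz 0.195
to 1.7 C [0.094 0.187] total units x 0.0212 z 0.0462  TCPz 0.193
to 1.8 C [0.106 0.183] total units x 0.0164 z 0.0481  TCPz 0.189
```

```bash
python3 -m handwheel '.02 0 .029 0 0 0; .02 0 .029 0 0 0; .02 0 .028 0 0 0; .009 0 .012 0 0 0; 0 0 0 0 0 0' | egrep 'pos|ft'
python3 -m handwheel '.0034 0 .0049 0 0 0; 0 0 0 0 0 0; 0 0 0 0 0 0; 0 0 0 0 0 0; 0 0 0 0 0 0' | egrep 'pos|ft'
python3 -m handwheel '.0034 0 .0049 0 0 0; 0 0 0 0 0 0; 0 0 0 0 0 0; 0 0 0 0 0 0; 0 0 0 0 0 0' | egrep 'pos|ft'
python3 - <<'E'
from h import *
T=get_image('top');cv2.imwrite('pics/e.png',cv2.resize(T['color'][230:330,180:330,::-1],None,fx=4,fy=4,interpolation=cv2.INTER_CUBIC))
E
python3 swing.py | head -1
```

```text
tool_pos: [0.4646, 0.2549, 0.0714]
ft_force: [-0.7, 0.6, -0.1]
tool_pos: [0.4644, 0.2538, 0.0712]
ft_force: [0.1, -0.0, -0.7]
tool_pos: [0.4643, 0.2523, 0.0713]
ft_force: [-0.2, -0.2, -0.3]
C box -0.0653 0.0652 pred px [[239.7 282.1]] seen -0.0928
```

View pics/e.png

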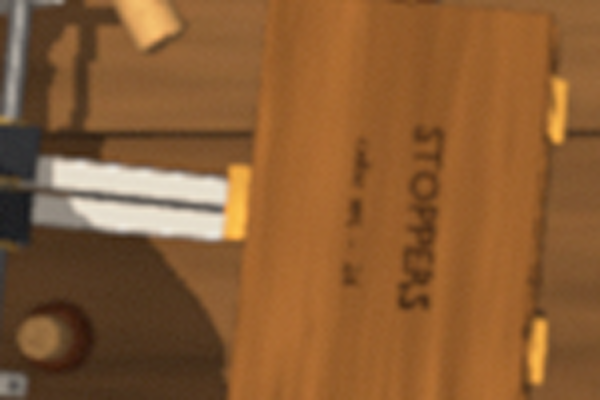

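The fingertip is beneath the tab, which covers it at about (240,281), and there is no contact force. I'll advance 2 to 3 mm more, then begin to lift.

```bash
python3 -m handwheel '.0034 0 .0049 0 0 0; 0 0 0 0 0 0; .0034 0 .0049 0 0 0; 0 0 0 0 0 0; 0 0 0 0 0 0' | egrep 'pos|ft'
python3 swing.py | head -1
# lift 6 mm vertically, then 0.1 rad
python3 -m handwheel '.007 0 -.005 0 0 0; .007 0 -.005 0 0 0; .006 0 -.004 0 0 0; 0 0 0 0 0 0; 0 0 0 0 0 0' | egrep 'pos|ft'
python3 -m handwheel '.01 0 -.005 0 0 0; .01 0 -.005 0 0 0; .01 0 -.005 0 0 0; .01 0 -.005 0 0 0; .01 0 -.005 0 0 0' | egrep 'pos|ft'
python3 swing.py | head -1
```

```text
tool_pos: [0.4641, 0.2493, 0.0712]
ft_force: [-0.2, -0.0, 0.1]
C box -0.0623 0.0651 pred px [[241.5 282.3]] seen -0.0928
tool_pos: [0.4641, 0.2494, 0.0774]
ft_force: [0.6, 0.8, -0.6]
tool_pos: [0.4639, 0.2471, 0.0914]
ft_force: [0.0, 1.1, -0.3]
C box -0.06 0.0857 pred px [[241.2 281.6]] seen -0.0928
```

```bash
python3 -m handwheel '.01 0 -.0038 0 0 0; .01 0 -.0038 0 0 0; .01 0 -.0038 0 0 0; .01 0 -.0038 0 0 0; .01 0 -.0038 0 0 0' | egrep 'pos|ft'
python3 -m handwheel '.0104 0 -.0028 0 0 0; .0104 0 -.0028 0 0 0; .0104 0 -.0028 0 0 0; .0104 0 -.0028 0 0 0; .0104 0 -.0028 0 0 0' | egrep 'pos|ft'
cat > chk.py <<'E'
from h import *
f=[]
for i in range(8):
    T=get_image('top');f.append(get_state()["ft_force"])
print("meanF",np.mean(f,0).round(2))
hsv=cv2.cvtColor(T['color'],cv2.COLOR_RGB2HSV)
m=((hsv[...,0]>15)&(hsv[...,0]<26)&(hsv[...,1]>140)&(hsv[...,2]>180)).astype(np.uint8);m[:180]=0;m[360:]=0;m[:,:215]=0;m[:,420:]=0
n,_,st,c=cv2.connectedComponentsWithStats(m)
print([(c[i].round(1).tolist(),int(st[i,4])) for i in range(1,n) if st[i,4]>8])
E
python3 chk.py; python3 swing.py | head -1
```

```text
tool_pos: [0.4637, 0.2438, 0.1043]
ft_force: [-0.2, 0.6, -1.5]
tool_pos: [0.4634, 0.2393, 0.117]
ft_force: [-0.8, -0.1, -1.5]
meanF [ 0.26  0.07 -0.06]
[([339.5, 201.1], 247), ([217.8, 231.6], 86), ([321.5, 252.3], 11), ([243.0, 279.2], 112)]
C box -0.0523 0.1107 pred px [[243.9 281. ]] seen -0.0928
```

```bash
python3 - <<'E'
from h import *
T=get_image('top'); o=np.array([.4584,.1646,0]); bx=np.array([-.0745,-.9972,0])
for th in(0,.1,.2,.3,.4):
    x=.065-.129*np.cos(th)+.019*np.sin(th);z=.063+.129*np.sin(th)+.019*np.cos(th)
    print(th,proj(T,o+bx*x+[0,0,z]).round(1))
h=cv2.resize(T['color'][220:350,170:340,::-1],None,fx=3,fy=3,interpolation=cv2.INTER_CUBIC)
S=get_image('side');h2=cv2.resize(S['color'][180:320,270:450,::-1],(510,300*510//510))
cv2.imwrite('pics/f.png',np.hstack([h,h2[:, :]]) if h.shape[0]==h2.shape[0] else cv2.resize(np.vstack([h[:, :510],h2[:200]]),None,fx=.98,fy=.98)[:600])
E
```

```text
0 [[239.1 281.2]]
0.1 [[239.6 280.8]]
0.2 [[240.9 280.5]]
0.3 [[243.  280.3]]
0.4 [[246.  280.1]]
```

View pics/f.png

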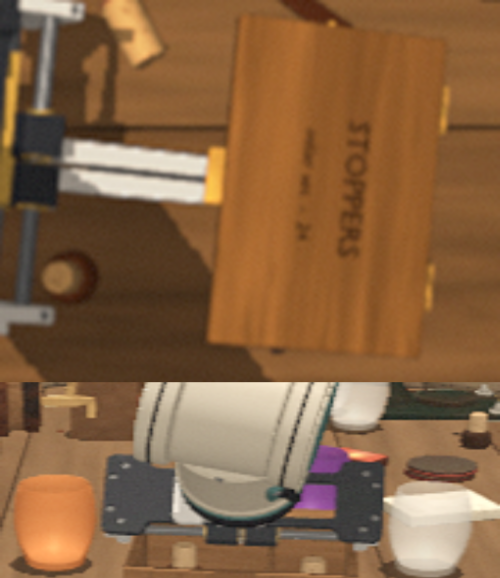

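The lid is lifting: the tab is at (243,279), which matches 0.3 rad, and the stoppers inside the box are visible. I'll continue the arc.

```bash

python3 -m handwheel '.0106 0 -.0018 0 0 0; .0106 0 -.0018 0 0 0; .0106 0 -.0018 0 0 0; .0106 0 -.0018 0 0 0; .0106 0 -.0018 0 0 0' | egrep 'pos|ft'
python3 -m handwheel '.0107 0 -.0007 0 0 0; .0107 0 -.0007 0 0 0; .0107 0 -.0007 0 0 0; .0107 0 -.0007 0 0 0; .0107 0 -.0007 0 0 0' | egrep 'pos|ft'
python3 -m handwheel '.0108 0 .0004 0 0 0; .0108 0 .0004 0 0 0; .0108 0 .0004 0 0 0; .0108 0 .0004 0 0 0; .0108 0 .0004 0 0 0' | egrep 'pos|ft'
python3 -m handwheel '.0101 0 .0005 0 0 0; .0101 0 .0005 0 0 0; .0101 0 .0005 0 0 0; .0101 0 .0005 0 0 0; .0101 0 .0005 0 0 0' | egrep 'pos|ft'
python3 chk.py; python3 swing.py | head -1
python3 - <<'E'
from h import *
T=get_image('top'); o=np.array([.4584,.1646,0]); bx=np.array([-.0745,-.9972,0])
for th in np.arange(.4,1.85,.1):
    x=.065-.129*np.cos(th)+.019*np.sin(th);z=.063+.129*np.sin(th)+.019*np.cos(th)
    print(th.round(1),proj(T,o+bx*x+[0,0,z])[0].round(1),end=' ')
E
```

```text
tool_pos: [0.463, 0.2333, 0.1291]
ft_force: [-0.2, -0.5, -0.9]
tool_pos: [0.4625, 0.2265, 0.1405]
ft_force: [-0.2, 0.6, -1.7]
tool_pos: [0.4619, 0.2183, 0.1512]
ft_force: [0.6, 0.7, -0.4]
tool_pos: [0.4613, 0.2107, 0.1612]
ft_force: [0.1, 0.5, -0.9]
meanF [0.   0.11 0.27]
[([339.4, 200.9], 254), ([216.7, 237.0], 24), ([259.4, 279.7], 108)]
C box -0.0237 0.155 pred px [[258.9 280.6]] seen -0.0928
0.4 [246.  280.1] 0.5 [249.9 280.1] 0.6 [254.6 280. ] 0.7 [260.  280.1] 0.8 [266.3 280.3] 0.9 [273.2 280.5] 1.0 [280.7 280.8] 1.1 [288.7 281.2] 1.2 [297.1 281.7] 1.3 [305.9 282.3] 1.4 [314.8 282.9] 1.5 [323.7 283.5] 1.6 [332.6 284.2] 1.7 [341.2 285. ] 1.8 [349.6 285.7]
```

Tracking well at 0.7 rad. Carrying on to 1.3.

```bash

python3 -m handwheel '.0099 0 .0024 0 0 0; .0099 0 .0024 0 0 0; .0099 0 .0024 0 0 0; .0099 0 .0024 0 0 0; .0099 0 .0024 0 0 0' | egrep 'pos|ft'
python3 -m handwheel '.0096 0 .0034 0 0 0; .0096 0 .0034 0 0 0; .0096 0 .0034 0 0 0; .0096 0 .0034 0 0 0; .0096 0 .0034 0 0 0' | egrep 'pos|ft'
python3 -m handwheel '.0092 0 .0043 0 0 0; .0092 0 .0043 0 0 0; .0092 0 .0043 0 0 0; .0092 0 .0043 0 0 0; .0092 0 .0043 0 0 0' | egrep 'pos|ft'
python3 chk.py
python3 -m handwheel '.0087 0 .0052 0 0 0; .0087 0 .0052 0 0 0; .0087 0 .0052 0 0 0; .0087 0 .0052 0 0 0; .0087 0 .0052 0 0 0' | egrep 'pos|ft'
python3 -m handwheel '.0081 0 .0061 0 0 0; .0081 0 .0061 0 0 0; .0081 0 .0061 0 0 0; .0081 0 .0061 0 0 0; .0081 0 .0061 0 0 0' | egrep 'pos|ft'
python3 chk.py; python3 swing.py | head -1
```

```text
tool_pos: [0.4605, 0.201, 0.1696]
ft_force: [-0.0, 0.5, -0.1]
tool_pos: [0.4599, 0.1908, 0.177]
ft_force: [-0.2, 0.3, -0.8]
tool_pos: [0.459, 0.1798, 0.1833]
ft_force: [0.2, -0.2, -1.0]
meanF [-0.07  0.17  0.02]
[([339.3, 201.0], 243), ([268.0, 261.7], 144), ([279.1, 280.5], 82)]
tool_pos: [0.4581, 0.1682, 0.1884]
ft_force: [-0.1, 0.2, -1.0]
tool_pos: [0.4572, 0.1562, 0.1924]
ft_force: [-0.1, 0.1, -1.1]
meanF [0.06 0.13 0.33]
[([339.4, 201.4], 219), ([220.7, 259.2], 123), ([268.0, 261.2], 147), ([295.1, 281.1], 61), ([277.2, 316.6], 25), ([281.1, 312.9], 11)]
C box 0.0309 0.1862 pred px [[293.7 282.1]] seen -0.0928
```

Now 1.2 rad. I'll go on to 1.8, more slowly past the balance point.

```bash

python3 -m handwheel '.0075 0 .0069 0 0 0; .0075 0 .0069 0 0 0; .0075 0 .0069 0 0 0; .0075 0 .0069 0 0 0; .0075 0 .0069 0 0 0' | egrep 'pos|ft'
python3 -m handwheel '.0068 0 .0076 0 0 0; .0068 0 .0076 0 0 0; .0068 0 .0076 0 0 0; .0068 0 .0076 0 0 0; .0068 0 .0076 0 0 0' | egrep 'pos|ft'
python3 -m handwheel '.006 0 .0082 0 0 0; .006 0 .0082 0 0 0; .006 0 .0082 0 0 0; .006 0 .0082 0 0 0; .006 0 .0082 0 0 0' | egrep 'pos|ft'
python3 chk.py
python3 -m handwheel '.0052 0 .0088 0 0 0; .0052 0 .0088 0 0 0; .0052 0 .0088 0 0 0; .0052 0 .0088 0 0 0; .0052 0 .0088 0 0 0' | egrep 'pos|ft'
python3 -m handwheel '.0042 0 .0092 0 0 0; .0042 0 .0092 0 0 0; .0042 0 .0092 0 0 0; .0042 0 .0092 0 0 0; .0042 0 .0092 0 0 0' | egrep 'pos|ft'
python3 chk.py; python3 swing.py | head -1
```

```text
tool_pos: [0.4562, 0.1437, 0.1954]
ft_force: [-1.0, 1.4, 3.5]
tool_pos: [0.4553, 0.1312, 0.1964]
ft_force: [-0.6, 0.7, 1.7]
tool_pos: [0.4543, 0.1185, 0.1967]
ft_force: [0.6, 0.5, 0.8]
meanF [ 0.13 -0.02 -0.03]
[([339.6, 201.7], 153), ([217.7, 231.9], 93), ([247.8, 266.2], 124), ([267.1, 255.7], 30), ([297.7, 259.0], 72), ([325.9, 284.1], 63)]
tool_pos: [0.4533, 0.1058, 0.1958]
ft_force: [0.4, -0.1, -0.3]
tool_pos: [0.4524, 0.0934, 0.1934]
ft_force: [-0.8, -0.1, 0.5]
meanF [-0.05  0.09 -0.14]
[([339.6, 201.9], 135), ([217.5, 232.3], 96), ([266.9, 268.5], 121), ([318.6, 257.3], 36), ([297.9, 258.8], 77), ([348.7, 286.6], 58), ([313.4, 317.7], 38)]
C box 0.0938 0.1874 pred px [[336.6 285.2]] seen -0.0928
```

The tab is at (348.7,286.6), so the lid is on its stop at about 1.8 rad. I'll retreat along the finger axis.

```bash

python3 -m handwheel '0 0 -.02 0 0 0; 0 0 -.04 0 0 0; 0 0 -.08 0 0 0; 0 0 -.12 0 0 0; 0 0 -.15 0 0 0' | egrep 'pos|ft'
python3 -m handwheel '0 0 -.15 0 0 0; 0 0 -.1 0 0 0; 0 0 0 0 0 0; 0 0 0 0 0 0; 0 0 0 0 0 0' | egrep 'pos|ft|time'
python3 chk.py
python3 -c "
from h import *
S=get_image('side');T=get_image('top')
a=cv2.resize(S['color'][150:340,230:470,::-1],(480,380))[:290+90];b=cv2.resize(T['color'][170:410,170:490,::-1],(480,360))
cv2.imwrite('pics/g.png',cv2.resize(np.vstack([a,b]),None,fx=.8,fy=.8))"
```

```text
tool_pos: [0.4589, 0.1781, 0.2532]
ft_force: [1.2, -0.1, 0.8]
time: 30.58
tool_pos: [0.4629, 0.227, 0.288]
ft_force: [-0.0, 0.4, -1.2]
meanF [-0.11 -0.13  0.05]
[([339.2, 201.1], 290), ([218.6, 234.2], 50), ([318.6, 257.4], 41), ([268.0, 263.7], 155), ([296.9, 259.6], 36), ([348.8, 286.6], 69), ([313.4, 317.4], 42)]
```

View pics/g.png

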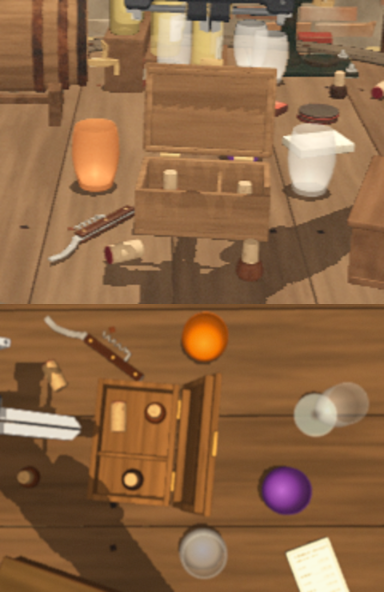

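The final picture shows the lid open and leaning back on its stop, with its tab still at (348.8,286.6). The tumbler stands upright clear of the lid, the bystanders haven't moved, and the arm is clear. I'll hand the job in.

```bash
python3 -c "
from station import *
print(sign_off())"
```

```text
the job is handed in; nothing more can be done
None
```

The tumbler was slid upright out of the lid's swing, the box lid was swung open by its tab onto its stop and stays there by itself, and the job is handed in.

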